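Close the bed-of-nails test fixture on a circuit board

ROBOT

A 6-joint arm with a two-finger parallel gripper is mounted at the origin on a cart in front of the work surface, level with it; the furniture and walls round the work are solid. World frame = base frame: x ahead of the robot, y to its left, z up, the work surface at z = 0. Lengths are in m, angles in rad, forces in N, time in s.
With the tool pointing down it reaches from about 0.35 to 0.875 m from the base axis. Payload 15.5 kg.
Tool frame: the origin (TCP) lies at the centre of the arm's flange, where the gripper is bolted on; the fingertips stand 173 mm ahead of it and the grasp point (between the pads) lies env.tcp_to_grasp ahead of it (env.tcp_to_grasp is the distance from the TCP to the grasp point, in m); z points along the fingers, y is the line along which they close (so a half turn about z gives the same grasp; the last joint's range is limited). The gripper opens to 85 mm and grips with 20 to 120 N. Pads are 22 mm wide; open, the fingers measure 114 mm over their backs; the gripper's body (76 mm by 85 mm) begins 54 mm behind the grasp point. The pads swing forward as they close: fully open they stand 13 mm farther back than shut.
Start: joints at [1.254, 0.494, 1.345, -0, 1.302, -0.096], TCP at [0.137, 0.61, 0.405] pointing down, gripper open.
Joint ranges: [-2.91, 2.91], [-0.82, 2.16], [0.22, 2.67], [-1.22, 4.37], [0.12, 2.79], [-3.08, 3.08]. Speed limits (rad/s): [1.89, 1.89, 2.57, 3.01, 3.01, 3.01].

INTERFACE

Orientations are given as a rotation vector (axis times angle).
In Python, from rig import env gives the robot as it stands.
- The arm moves only by the shell command python3 -m handwheel 'ROWS' [FORCE]. ROWS is text: rows parted by semicolons, each of 7 numbers parted by spaces: the shift along the tool's x, y, z in m, then the turn, a rotation vector about the tool's x, y, z in degrees, then the finger opening in m, from 0 to 0.0854. In form: dx dy dz ax ay az claw; .... A call has 1 to 5 rows; each row shifts and turns the commanded pose from where the row before left it, along the tool's axes as they then stand; what a row does not reach is not made up. A row lasts 1/12 s, in which the tool goes at most 41.7 mm and 7.16 degrees, less where a joint would pass 70% of its speed; a pose out of reach is approached as far as the arm can. A call is refused whole if a number of a shift passes 0.0417 or a number of a turn 7.16, either way. A call with a gripper value outside its range is refused whole. The fingers move at their own pace and stop on an object; FORCE is the grip in N (left out, the last holds). Time passes only in rows, so rows that do not move let the fingers close. It gives the time, the measured TCP pose, the force, the opening and the grip force at its end, in the units of the state.
- env.read_state(): the state, without advancing time (a new reading comes with each control period).
- env.get_image(name): name is "scene" or "top" or "wrist"; returns a dict with "image" (420x560x3 uint8, red, green, blue), "intrinsics" (3x3 intrinsics, pixels), "extrinsics" (4x4, takes a point from camera to world coordinates). Camera axes: x right, y up, looking along -z (the intrinsics and any distortion apply to the point x, -y, -z); pixel columns grow to the right and rows downward; lengths in m; the calibration is good to about 2 mm. A picture is of the moment at which its call begins. There is no depth.
- env.hand_in(): hands the job in; it is judged then, once.
The state is a dict: "t": time; "joint_pos": joint angles; "joint_vel": joint speeds; "joint_torque": joint torques, N m; "tool_pos": TCP position; "orientation": TCP orientation; "contact_force": force on the tool from outside, world axes, zero at the start; "wrist_torque": the same for the moment, N m; "opening": finger opening in m; "finger_force": force on a finger pad.
Only numpy, scipy, OpenCV 4.12 (cv2) and the standard library are available. Lean on these libraries where they do the work, as an engineer would, in place of code of your own. Each camera call takes 0.05 s, during which the arm holds its last target. There are 200 camera calls.

TASK

Close the test fixture on the circuit board: first push its open shuttle fully home under the pressure plate, then push the ball-knob lever away from the front, past its first detent and on to its second stop, and leave it latched there. Only push, with the fingertips or the outside of the fingers: take nothing between the fingers, do not touch the circuit board, and leave everything else on the bench where it stands.

Things in the scene. Friction and masses are not known exactly. Their poses are not given: they have to be found in the camera images.
- tester: Test fixture fixed to the bench: grey housing 215 x 200 x 46 mm, two upright aluminium side plates (y = +-92 to +-102 mm, x = -35 to +80 mm, 166 mm high), clear pressure plate between them. Origin under its centre on the bench; x points to its back, away from its open front where the shuttle comes out, y to its left, z up. Turned up to 0.25 rad from the robot's axes.
- shuttle_face (a point): Middle of the top edge, on the outer front face, of the upright apron plate at the front end of the shuttle (flat aluminium slide that carries the board). Apron: 110 mm wide (y), 10 mm thick, 46 mm high, from 53 to 99 mm above the bench. Axes as the fixture's: x points through the apron to the back. With the shuttle home this point is 105 mm in front of the fixture's origin.
- shuttle (a joint): How far the shuttle stands out, m: 0 = home against its rear stop, up to 0.055 out towards the front. It runs straight along the fixture's x, with about 3 N of friction, and stays where it is left.
- board: Green circuit board 95 x 135 mm (34 mm high with its parts) fastened on the shuttle, its top parts 95 mm above the bench. Origin under its centre. Not to be touched.
- lever_knob (a point): Centre of the black ball knob (30 mm diameter) on the steel lever (12 mm round bar) at the fixture's right side, 120 mm right (-y) of its centre line. The knob's centre is 115 mm from the lever's shaft, which runs along the fixture's y, 145 mm above the bench and 10 mm in front of the fixture's origin. This point's z axis runs from shaft to knob, its y axis along the shaft.
- lever (a joint): Lever angle, rad: 0 = open, leaning 32 deg to the front; it swings up and over to the back. 0.57 = first detent (upright, pressure plate still 10 mm short of the board); 1.117 = second stop (hard, leaning 32 deg to the back, pins on the board). A spring plunger must be pushed over humps near 0.29 and 0.84, with about 9 N at the knob; short of a hump it snaps back, past it it snaps on and stays.
- multimeter: Hand multimeter, 130 x 66 x 44 mm, lying; loose bystander. Origin under its centre.
- relay_0: Small black relay, 22 x 28 x 38 mm, standing; loose bystander. Origin under its centre.
- relay_1: Small black relay, 22 x 28 x 38 mm, standing; loose bystander. Origin under its centre.
- terminal_b: Small terminal block, 12 x 30 x 16 mm; loose bystander. Origin under its centre.
- flux_bottle: White dropper bottle with a pointed cap, 37 mm diameter, 96 mm high, standing; loose bystander. Origin under its centre.
- solder_reel: Reel of solder, 60 mm diameter, 36 mm high; loose bystander. Origin under its centre.
- marker_0: Black marker pen, 135 mm long, lying; loose bystander. Origin under its centre.

How it is judged:
By the outcome, as a careful person would: the job done as asked, in the order asked, and still so for the second after the job is handed in, with the robot touching nothing.
It also fails if it takes over 40 s, if anything falls off the work surface, if the arm or the gripper's body presses on something with over 40 N, if the wrist force passes 120 N, or if a joint passes its speed limit or range.

## Working session

There is one attempt and no reset: what is moved stays moved. The work goes in short steps, Python scripts to look and compute and a shell command to move; the robot and the scene stay as the last step left them, time stands still between calls to the robot, and variables do not carry over. Pictures are saved under pics/ and viewed, at most 10 in all, crops included, and the job is handed in when it is done.

```bash
ls; mkdir -p pics; python3 - <<'E'
from rig import env
import cv2,numpy as np
s=env.read_state();print(s['t'],s['tool_pos'],s['orientation'],s['opening'],env.tcp_to_grasp)
for n in ("scene","top"):
    d=env.get_image(n);cv2.imwrite(f"pics/{n}0.png",d["image"][:,:,::-1]);np.savez(f"{n}0.npz",**d)
    print(n,d["intrinsics"],d["extrinsics"].round(3), [k for k in d])
E
```

```text
pics
0.0 [0.13744288 0.6095425  0.40409739] [-3.47642729e-01 -3.12207362e+00  1.91643844e-03] 0.08567609799306969 0.1547
scene [[418.19527579   0.         279.52023174]
 [  0.         418.19527579 210.26933306]
 [  0.           0.           1.        ]] [[-0.774  0.447 -0.448  0.118]
 [-0.633 -0.564  0.53   0.658]
 [-0.015  0.694  0.719  0.825]
 [ 0.     0.     0.     1.   ]] ['image', 'intrinsics', 'extrinsics']
top [[516.81995233   0.         282.58412304]
 [  0.         516.81995233 208.50615332]
 [  0.           0.           1.        ]] [[ 1.800e-02  9.780e-01 -2.080e-01  2.760e-01]
 [-1.000e+00  1.800e-02 -1.000e-03  1.510e-01]
 [ 3.000e-03  2.080e-01  9.780e-01  1.457e+00]
 [ 0.000e+00  0.000e+00  0.000e+00  1.000e+00]] ['image', 'intrinsics', 'extrinsics']
```

View pics/scene0.png

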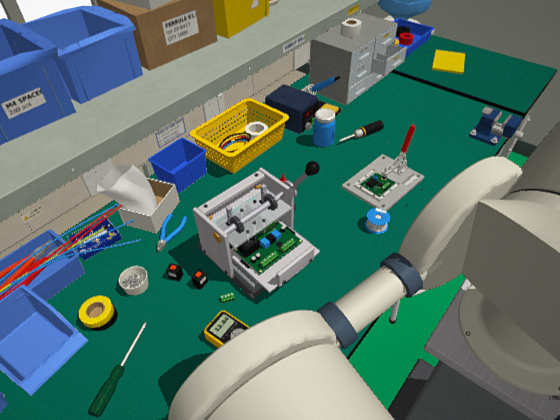

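View pics/top0.png

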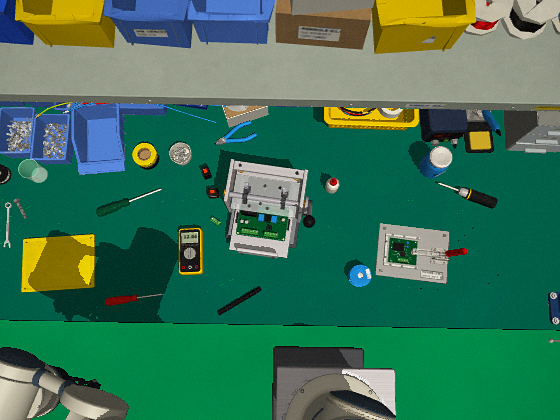

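The scene view shows the fixture (scene 260,235; top 262,205) with its shuttle out towards the robot, and the knob at scene (312,168), top (309,221). The flux bottle is at top (332,185). Next I'll zoom in.

```bash
cat > h.py <<'E'
import numpy as np
def ray(n,u,v):
    d=np.load(f"{n}.npz");K=d["intrinsics"];E=d["extrinsics"]
    p=np.linalg.solve(K,[u,v,1]);return E[:3,3],E[:3,:3]@[p[0],-p[1],-p[2]]
def onz(n,u,v,z):
    o,d=ray(n,u,v);return o+d*(z-o[2])/d[2]
def tri(*r):
    A=0;b=0
    for o,d in r:
        d=d/np.linalg.norm(d);P=np.eye(3)-np.outer(d,d);A=A+P;b=b+P@o
    return np.linalg.solve(A,b)
def proj(n,p):
    d=np.load(f"{n}.npz");K=d["intrinsics"];E=d["extrinsics"]
    q=E[:3,:3].T@(np.array(p)-E[:3,3]);q=K@[q[0],-q[1],-q[2]];return q[:2]/q[2]
E
python3 - <<'E'
import cv2
a=cv2.imread("pics/top0.png")[145:270,200:350];b=cv2.imread("pics/scene0.png")[150:300,185:335]
cv2.imwrite("pics/t1.png",cv2.resize(a,None,fx=4.8,fy=4.8,interpolation=cv2.INTER_CUBIC))
cv2.imwrite("pics/s1.png",cv2.resize(b,None,fx=4,fy=4,interpolation=cv2.INTER_CUBIC))
E
```

```text
(no output)
```

View pics/t1.png

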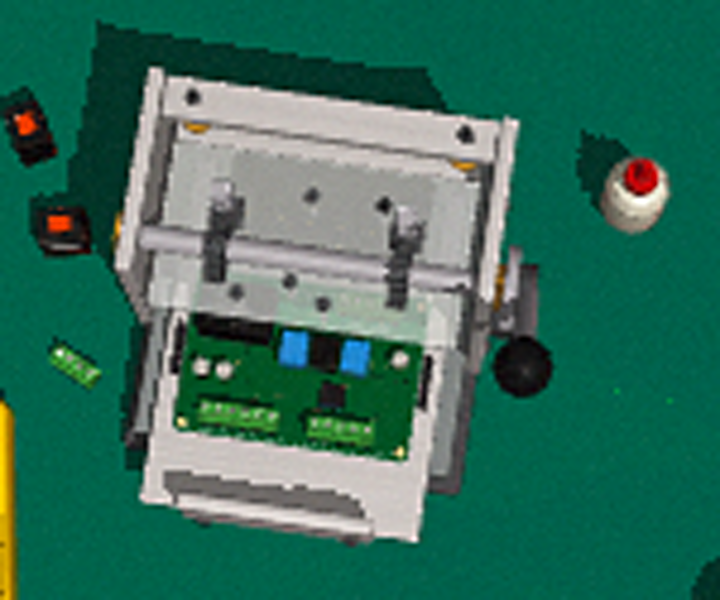

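View pics/s1.png

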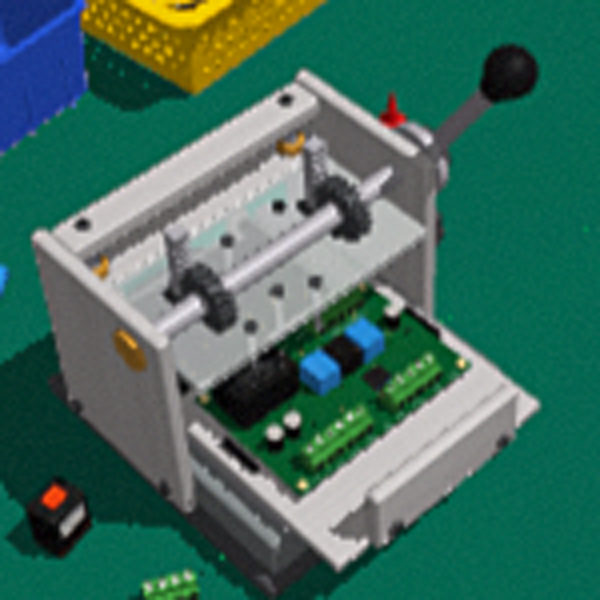

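The crops show the knob at t1 (522,366) and s1 (509,73). The apron's top edge runs from t1 (177,508) to (370,538). The rear top corners of the side plates are at t1 (149,68) and (518,120).

```bash
python3 - <<'E'
from h import *
T=lambda u,v:("top0",200+u/4.8,145+v/4.8)
S=lambda u,v:("scene0",185+u/4,150+v/4)
k=tri(ray(*T(522,366)),ray(*S(509,73)));print("knob",k)
L=onz(*T(149,68),.166);R=onz(*T(518,120),.166)
print(L,R,np.linalg.norm(L-R)); y=(L-R)/np.linalg.norm(L-R);x=np.array([y[1],-y[0],0]);yaw=np.arctan2(x[1],x[0])
o=(L+R)/2-.080*x;print("yaw",yaw,"org",o)
# scene rear corners
L2=onz(*S(36,234),.166);R2=onz(*S(302,73),.166);print("scene front/back?",L2,R2)
al=onz(*T(177,508),.099);ar=onz(*T(370,538),.099);print("apron",al,ar,np.linalg.norm(al-ar))
m=(al+ar)/2;print("rel",(m-o)@x,(m-o)@y, "knob rel",(k-o)@x,(k-o)@y)
print("yaw apron",np.arctan2(*(lambda d:(-d[0],d[1]))(al-ar)))
bl=onz(*S(372,497),.099);br=onz(*S(515,398),.099);print("apron scene",bl,br,np.linalg.norm(bl-br))
print("knob expect from org",o-(.01+.115*np.sin(.5585))*x-.12*y, .145+.115*np.cos(.5585))
print("bottle",onz(*T(638,205),.05),"meter",onz("top0",190,250,.04),onz("top0",203,275,.04))
E
```

```text
knob [0.50461672 0.08912503 0.24346823]
[0.67947637 0.28867687 0.166     ] [0.6539855  0.08814678 0.166     ] 0.20214376053475552
yaw -0.1264392757368008 org [0.58736956 0.19850004 0.166     ]
scene front/back? [0.68056077 0.28557804 0.166     ] [0.65511964 0.09119661 0.166     ]
apron [0.4483761  0.27060562 0.099     ] [0.43381352 0.16416553 0.099     ] 0.10743165319793778
rel -0.1474885812960689 0.0002891452040683015 knob rel -0.06829975677066444 -0.11893723765351578
yaw apron -0.13597066320977755
apron scene [0.4548792 0.2695816 0.099    ] [0.43526763 0.16904776 0.099     ] 0.10242883928498252
knob expect from org [0.50186335 0.08840372 0.166     ] 0.24252585773771365
bottle [0.63760983 0.01186595 0.05      ] meter [0.45575686 0.40491694 0.04      ] [0.38795063 0.36570128 0.04      ]
```

The two views agree. Yaw is about -0.13 rad and the origin about (0.588, 0.1985). The shuttle is about 43 mm out, and the knob lies 2 mm from where it should. I'll turn the tool to line up with the fixture (tool x = -fixture x, tool y = fixture y), close the fingers and approach.

```bash
python3 -m handwheel '0 0 0 0 0 -5.3 0; -0.026 -0.029 0 0 0 0 0; -0.026 -0.029 0 0 0 0 0; -0.026 -0.029 0 0 0 0 0; -0.026 -0.029 0 0 0 0 0' 60
python3 -m handwheel '-0.026 -0.029 0 0 0 0 0; -0.026 -0.029 0 0 0 0 0; -0.026 -0.029 0 0 0 0 0; -0.026 -0.029 0 0 0 0 0; -0.026 -0.029 0 0 0 0 0'
python3 -m handwheel '-0.026 -0.029 0 0 0 0 0; -0.026 -0.029 0 0 0 0 0; -0.026 -0.029 0 0 0 0 0; 0 0 0 0 0 0 0'
cat >> h.py <<'E'
def fx(p=None):
    from rig import env
    from scipy.spatial.transform import Rotation as R
    s=env.read_state();p=np.array(s['tool_pos']);c,q=np.cos(-.13),np.sin(-.13)
    d=p[:2]-[.588,.1985]
    M=R.from_rotvec(s['orientation']).as_matrix()
    print("t",s['t'],"fix",np.round([c*d[0]+q*d[1],-q*d[0]+c*d[1],p[2]],4),"tip z",round(p[2]+.173*M[2,2],4),"F",np.round(s['contact_force'],1),"open",round(s['opening'],4))
    print("tool x yaw-180",np.arctan2(-M[1,0],-M[0,0]),"tool z",M[:,2].round(3))
E
python3 -c "from h import *;fx()"
```

```text
t: 0.52
tool_pos: [0.226, 0.4797, 0.4043]
orientation: [-0.202, -3.135, 0.001]
contact_force: [1.0, 1.2, -0.4]
opening: 0.0255
finger_force: 0.0
t: 0.93
tool_pos: [0.3364, 0.319, 0.4046]
orientation: [-0.203, -3.135, 0.0]
contact_force: [0.9, 1.2, 0.2]
opening: -0.0
finger_force: 0.0
t: 1.27
tool_pos: [0.4051, 0.22, 0.4047]
orientation: [0.21, 3.133, -0.002]
contact_force: [0.1, 0.7, -0.3]
opening: 0.0001
finger_force: 0.0
t 1.2667 fix [-0.1842 -0.0024  0.4047] tip z 0.2317 F [ 0.1  0.7 -0.3] open 0.0001
tool x yaw-180 -0.13368333469861646 tool z [ 0.001 -0.001 -1.   ]
```

```bash
python3 -m handwheel '0.005 0.002 0.041 0 0 0 0; 0 0 0.041 0 0 0 0; 0 0 0.041 0 0 0 0; 0 0 0.041 0 0 0 0; 0 0 0 0 0 0 0'
python3 - <<'E'
from h import *;from rig import env;import cv2
fx()
d=env.get_image("scene");np.savez("scene1.npz",**d)
cv2.imwrite("pics/s2.png",cv2.resize(d["image"][130:310,170:350,::-1],None,fx=3.3,fy=3.3,interpolation=cv2.INTER_CUBIC))
E
```

```text
t: 1.68
tool_pos: [0.3956, 0.2262, 0.2348]
orientation: [-0.203, -3.126, 0.007]
contact_force: [-1.0, -1.1, -0.7]
opening: -0.0
finger_force: 0.0
t 1.6833 fix [-0.1944  0.0025  0.2348] tip z 0.0618 F [-1.  -1.1 -0.7] open -0.0
tool x yaw-180 -0.12957001748909308 tool z [-0.01  -0.004 -1.   ]
```

View pics/s2.png

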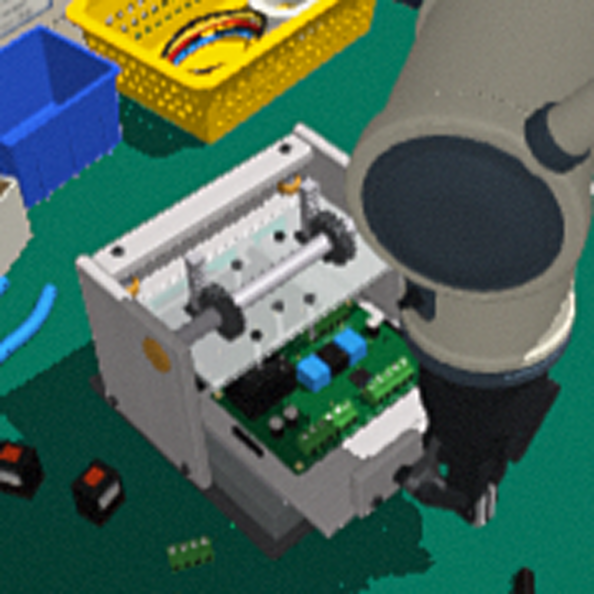

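The fingers stand about 36 mm in front of the apron, low enough and clear of the board. Pushing now, a little left of centre for more room at the knob.

```bash
python3 -m handwheel '-0.010 0.010 0 0 0 0 0; -0.012 0 0 0 0 0 0; -0.008 0 0 0 0 0 0; -0.008 0 0 0 0 0 0; -0.008 0 0 0 0 0 0'; python3 -c "from h import *;fx()"
python3 -m handwheel '-0.008 0 0 0 0 0 0; -0.008 0 0 0 0 0 0; -0.006 0 0 0 0 0 0; 0 0 0 0 0 0 0';python3 -c "from h import *;fx()"
```

```text
t: 2.15
tool_pos: [0.4449, 0.2306, 0.242]
orientation: [0.203, 3.134, 0.001]
contact_force: [-3.7, 1.5, 2.5]
opening: 0.0002
finger_force: 1.9
t 2.15 fix [-0.1461  0.0133  0.242 ] tip z 0.069 F [-3.7  1.5  2.5] open 0.0002
tool x yaw-180 -0.12959661126315908 tool z [ 0.001  0.001 -1.   ]
t: 2.48
tool_pos: [0.4674, 0.2279, 0.2407]
orientation: [0.204, 3.134, 0.0]
contact_force: [-0.4, -0.7, -0.4]
opening: -0.0003
finger_force: 0.0
t 2.4833 fix [-0.1234  0.0135  0.2407] tip z 0.0677 F [-0.4 -0.7 -0.4] open -0.0003
tool x yaw-180 -0.1298346013615258 tool z [ 0.001  0.    -1.   ]
```

```bash
python3 -m handwheel '-0.004 0 0 0 0 0 0; -0.003 0 0 0 0 0 0; -0.001 0 0 0 0 0 0'; python3 -c "from h import *;fx()"
python3 -m handwheel '-0.002 0 0 0 0 0 0; -0.001 0 0 0 0 0 0';python3 -c "from h import *;fx()"
```

```text
t: 2.73
tool_pos: [0.4741, 0.227, 0.2405]
orientation: [-0.203, -3.135, 0.0]
contact_force: [-2.9, -0.0, 1.5]
opening: 0.0
finger_force: 1.5
t 2.7333 fix [-0.1166  0.0135  0.2405] tip z 0.0675 F [-2.9 -0.   1.5] open 0.0
tool x yaw-180 -0.12927992616448844 tool z [-0. -0. -1.]
t: 2.9
tool_pos: [0.4769, 0.2267, 0.2405]
orientation: [-0.203, -3.135, 0.0]
contact_force: [-3.6, -0.7, 0.1]
opening: -0.0001
finger_force: 1.5
t 2.9 fix [-0.1138  0.0135  0.2405] tip z 0.0675 F [-3.6 -0.7  0.1] open -0.0001
tool x yaw-180 -0.12915788650322563 tool z [-0.001 -0.    -1.   ]
```

```bash
python3 -m handwheel '-0.002 0 0 0 0 0 0; -0.001 0 0 0 0 0 0'; python3 -c "from h import *;fx()"
python3 -m handwheel '-0.002 0 0 0 0 0 0; 0 0 0 0 0 0 0';python3 -c "from h import *;fx()"
```

```text
t: 3.07
tool_pos: [0.4791, 0.2263, 0.2405]
orientation: [-0.203, -3.132, 0.001]
contact_force: [-17.0, 5.0, 9.4]
opening: -0.0
finger_force: 8.4
t 3.0667 fix [-0.1116  0.0135  0.2405] tip z 0.0675 F [-17.    5.    9.4] open -0.0
tool x yaw-180 -0.12939480385568358 tool z [-0.003 -0.    -1.   ]
t: 3.23
tool_pos: [0.4797, 0.2263, 0.2404]
orientation: [-0.203, -3.129, 0.001]
contact_force: [-21.3, 8.7, 13.3]
opening: 0.0003
finger_force: 11.7
t 3.2333 fix [-0.111   0.0135  0.2404] tip z 0.0674 F [-21.3   8.7  13.3] open 0.0003
tool x yaw-180 -0.12941655816581382 tool z [-0.006 -0.    -1.   ]
```

The force rises sharply at -0.112, so the shuttle is against its rear stop. Backing off, lifting, then checking with the camera.

```bash
python3 -m handwheel '0.02 0 0 0 0 0 0; 0.025 0 0 0 0 0 0; 0 0 -0.04 0 0 0 0; 0 0 -0.04 0 0 0 0; 0 0 -0.04 0 0 0 0'
python3 -m handwheel '0 0 -0.04 0 0 0 0; 0 0 0 0 0 0 0'
python3 - <<'E'
from h import *;from rig import env;import cv2
fx()
for n,(a,b,c,e) in dict(scene=(130,310,170,350),top=(145,270,200,350)).items():
    d=env.get_image(n);np.savez(n+"2.npz",**d)
    cv2.imwrite(f"pics/{n}3.png",cv2.resize(d["image"][a:b,c:e,::-1],None,fx=3.2,fy=3.2,interpolation=cv2.INTER_CUBIC))
E
python3 -c "
import cv2,numpy as np
a=cv2.imread('pics/scene3.png');b=cv2.imread('pics/top3.png');h=min(a.shape[0],b.shape[0])
a=cv2.resize(a,(400,400));b=cv2.resize(b,(400,333));c=np.zeros((400,800,3),np.uint8);c[:,:400]=a;c[:333,400:]=b;cv2.imwrite('pics/c3.png',c)"
```

```text
t: 3.65
tool_pos: [0.437, 0.232, 0.3622]
orientation: [-0.202, -3.135, 0.0]
contact_force: [1.1, 0.7, 0.2]
opening: -0.0001
finger_force: 0.0
t: 3.82
tool_pos: [0.4388, 0.2326, 0.4079]
orientation: [0.202, 3.124, 0.007]
contact_force: [1.4, -0.4, 1.5]
opening: -0.0002
finger_force: 0.0
t 3.8167 fix [-0.1524  0.0144  0.4079] tip z 0.2349 F [ 1.4 -0.4  1.5] open -0.0002
tool x yaw-180 -0.12902366218685724 tool z [ 0.011  0.004 -1.   ]
```

View pics/c3.png

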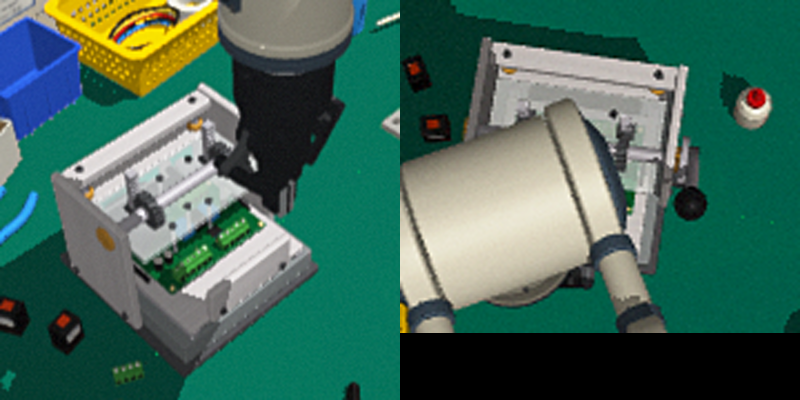

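The shuttle is home and the lever is still open, with the knob unmoved at c3 (690,203). Now moving in front of the knob.

```bash
python3 -m handwheel '0 -0.034 0 0 0 0 0; 0 -0.034 0 0 0 0 0; 0 -0.034 0 0 0 0 0; 0 -0.032 0 0 0 0 0; 0 0 0 0 0 0 0'; python3 -m handwheel '0 0 0 0 0 0 0; 0 0 0 0 0 0 0';python3 -c "from h import *;fx()"
```

```text
t: 4.33
tool_pos: [0.4191, 0.0953, 0.3995]
orientation: [-0.207, -3.132, 0.002]
contact_force: [1.6, 1.4, 0.3]
opening: -0.0001
finger_force: 0.0
t: 4.5
tool_pos: [0.4201, 0.0991, 0.4]
orientation: [-0.204, -3.134, -0.0]
contact_force: [-0.4, 0.5, -0.6]
opening: -0.0
finger_force: 0.0
t 4.5 fix [-0.1536 -0.1203  0.4   ] tip z 0.227 F [-0.4  0.5 -0.6] open -0.0
tool x yaw-180 -0.13009196809137863 tool z [-0.001  0.    -1.   ]
```

```bash
python3 -m handwheel '-0.02 0 0 0 0 0 0; -0.02 0 0 0 0 0 0; -0.01 0 0 0 0 0 0; -0.01 0 0 0 0 0 0; -0.01 0 0 0 0 0 0'; python3 -c "from h import *;fx()"
python3 -m handwheel '-0.01 0 0 0 0 0 0; -0.01 0 0 0 0 0 0; -0.01 0 0 0 0 0 0; -0.01 0 0 0 0 0 0'; python3 -c "from h import *;fx()"
```

```text
t: 4.92
tool_pos: [0.4889, 0.0907, 0.4001]
orientation: [-0.201, -3.131, 0.0]
contact_force: [-24.8, 4.4, 17.1]
opening: -0.0003
finger_force: 12.6
t 4.9167 fix [-0.0843 -0.1198  0.4001] tip z 0.2271 F [-24.8   4.4  17.1] open -0.0003
tool x yaw-180 -0.1283242494058239 tool z [-0.004  0.    -1.   ]
t: 5.25
tool_pos: [0.5295, 0.0853, 0.4004]
orientation: [-0.202, -3.135, 0.0]
contact_force: [0.7, -0.4, -0.0]
opening: 0.0002
finger_force: 0.0
t 5.25 fix [-0.0434 -0.1199  0.4004] tip z 0.2274 F [ 0.7 -0.4 -0. ] open 0.0002
tool x yaw-180 -0.1285758903777112 tool z [-0.001 -0.    -1.   ]
```

The lever has snapped past its first hump. Pushing on to the second stop.

```bash
python3 -m handwheel '-0.009 0 0 0 0 0 0; -0.009 0 0 0 0 0 0; -0.009 0 0 0 0 0 0; -0.009 0 0 0 0 0 0; -0.009 0 0 0 0 0 0'; python3 -c "from h import *;fx()"
python3 -m handwheel '-0.008 0 0 0 0 0 0; -0.006 0 0 0 0 0 0; -0.003 0 0 0 0 0 0'; python3 -c "from h import *;fx()"
```

```text
t: 5.67
tool_pos: [0.5741, 0.079, 0.4004]
orientation: [-0.203, -3.134, 0.0]
contact_force: [0.4, -0.2, -0.3]
opening: -0.0002
finger_force: 0.1
t 5.6667 fix [ 0.0017 -0.1202  0.4004] tip z 0.2274 F [ 0.4 -0.2 -0.3] open -0.0002
tool x yaw-180 -0.12916978987399894 tool z [-0.001  0.    -1.   ]
t: 5.92
tool_pos: [0.5916, 0.0767, 0.4006]
orientation: [0.203, 3.134, -0.0]
contact_force: [0.5, -0.1, 0.6]
opening: -0.0001
finger_force: 0.0
t 5.9167 fix [ 0.0193 -0.1204  0.4006] tip z 0.2276 F [ 0.5 -0.1  0.6] open -0.0001
tool x yaw-180 -0.12946516689072513 tool z [ 0.001 -0.    -1.   ]
```

```bash
python3 -m handwheel '-0.004 0 0 0 0 0 0; -0.003 0 0 0 0 0 0'; python3 -c "from h import *;fx()"
python3 -m handwheel '-0.002 0 0 0 0 0 0; -0.001 0 0 0 0 0 0'; python3 -c "from h import *;fx()"
```

```text
t: 6.08
tool_pos: [0.5978, 0.0759, 0.4007]
orientation: [-0.203, -3.135, 0.0]
contact_force: [-0.2, 0.2, -0.3]
opening: 0.0
finger_force: 0.0
t 6.0833 fix [ 0.0256 -0.1203  0.4007] tip z 0.2277 F [-0.2  0.2 -0.3] open 0.0
tool x yaw-180 -0.12928386892177202 tool z [-0. -0. -1.]
t: 6.25
tool_pos: [0.6006, 0.0755, 0.4007]
orientation: [0.203, 3.135, 0.0]
contact_force: [0.4, -0.9, 0.3]
opening: 0.0001
finger_force: 0.0
t 6.25 fix [ 0.0285 -0.1203  0.4007] tip z 0.2277 F [ 0.4 -0.9  0.3] open 0.0001
tool x yaw-180 -0.1293218782662791 tool z [ 0.  0. -1.]
```

```bash
python3 -m handwheel '-0.002 0 0 0 0 0 0; -0.001 0 0 0 0 0 0'; python3 -c "from h import *;fx()"
python3 -m handwheel '-0.001 0 0 0 0 0 0; -0.001 0 0 0 0 0 0'; python3 -c "from h import *;fx()"
```

```text
t: 6.42
tool_pos: [0.6025, 0.0753, 0.4005]
orientation: [-0.202, -3.132, -0.0]
contact_force: [-14.4, 2.2, 8.4]
opening: 0.0003
finger_force: 7.7
t 6.4167 fix [ 0.0304 -0.1203  0.4005] tip z 0.2275 F [-14.4   2.2   8.4] open 0.0003
tool x yaw-180 -0.1291424672409345 tool z [-0.003  0.    -1.   ]
t: 6.58
tool_pos: [0.6033, 0.0753, 0.4004]
orientation: [-0.202, -3.128, -0.0]
contact_force: [-27.2, 3.4, 15.7]
opening: -0.0001
finger_force: 13.9
t 6.5833 fix [ 0.0312 -0.1202  0.4004] tip z 0.2274 F [-27.2   3.4  15.7] open -0.0001
tool x yaw-180 -0.12896650310669636 tool z [-0.007  0.001 -1.   ]
```

Hard stop reached. Backing away to the front and up, then a look.

```bash
python3 -m handwheel '0.02 0 0 0 0 0 0; 0.03 0 0 0 0 0 0; 0.035 0 -0.015 0 0 0 0; 0.035 0 -0.015 0 0 0 0; 0.035 -0.015 -0.01 0 0 0 0'
python3 -m handwheel '0 -0.04 0 0 0 0 0; 0 -0.04 0 0 0 0 0; 0 -0.04 0 0 0 0 0; 0 -0.04 0 0 0 0 0; 0 0 0 0 0 0 0'
python3 - <<'E'
from h import *;from rig import env;import cv2
fx()
c=np.zeros((400,800,3),np.uint8)
for n,(a,b,l,e),o,h in (("scene",(130,310,170,350),0,400),("top",(145,270,200,350),400,333)):
    d=env.get_image(n);c[:h,o:o+400]=cv2.resize(d["image"][a:b,l:e,::-1],(400,h),interpolation=cv2.INTER_CUBIC)
cv2.imwrite("pics/c4.png",c)
x=np.array([np.cos(.13),-np.sin(.13),0]);y=np.array([x[1]*-1,x[0],0]);k=np.array([.588,.1985,.145+.115*np.cos(.5585)])+(-.01+.115*np.sin(.5585))*x-.12*y
p=proj("scene0",k);q=proj("top0",k);print("expected knob",(p-[170,130])/180*400,(q-[200,145])/150*400+[400,0])
E
```

```text
t: 7.0
tool_pos: [0.4485, 0.0812, 0.4415]
orientation: [0.201, 3.134, 0.001]
contact_force: [0.4, -2.2, 1.5]
opening: 0.0
finger_force: 0.0
t: 7.42
tool_pos: [0.4284, -0.084, 0.4411]
orientation: [0.21, 3.134, -0.003]
contact_force: [0.4, 0.9, -0.7]
opening: 0.0002
finger_force: 0.0
t 7.4167 fix [-0.1217 -0.3008  0.4411] tip z 0.2681 F [ 0.4  0.9 -0.7] open 0.0002
tool x yaw-180 -0.13391719063967336 tool z [ 0.001 -0.002 -1.   ]
expected knob [232.77373089  31.47686822] [708.46141595  76.15114012]
```

View pics/c4.png

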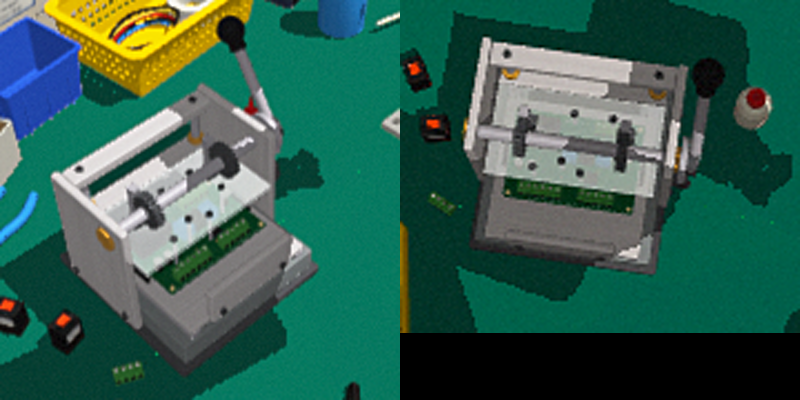

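The knob is at c4 (232,32) and (708,76), which matches the expected second-stop position. The shuttle is home, the plate is down, the bystanders shown stand where they were, and the arm is clear.

```bash
python3 -c "
from rig import env
print(env.hand_in())"
```

```text
the job is handed in; nothing more can be done
None
```

The shuttle was pushed home first, then the lever went past its first detent to the second stop, where the last pictures show it latched; the arm is clear, and the job was handed in about 7.5 s into the 40 s limit.

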